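Stand the tall flowmeter on the levelling base

ROBOT

A 6-joint arm with a two-finger parallel gripper is mounted at the origin on the work surface. World frame = base frame: x ahead of the robot, y to its left, z up, the work surface at z = 0. Lengths are in m, angles in rad, forces in N, time in s.
With the tool pointing down it reaches from about 0.35 to 0.975 m from the base axis. Payload 7.1 kg.
Tool frame: the origin (TCP) lies midway between the tips of the shut fingers; the grasp point (between the pads) lies 19 mm behind it (env.pinch_z is the distance from the TCP to the grasp point, in m); z points along the fingers, x is the direction in which the jaws open and shut, and the axes are right-handed (so a half turn about z gives the same grasp; the last joint's range is limited). The gripper opens to 88 mm and grips with 3 to 60 N. Pads are 20 mm wide; open, the fingers measure 115 mm over their backs; the gripper's body (75 mm by 178 mm) begins 61 mm behind the grasp point.
Start: joints at [1.244, 0.423, 1.63, -0, 1.089, -0.019], TCP at [0.189, 0.596, 0.223] pointing down, gripper open.
Joint ranges: [-3, 3], [-0.9, 2.11], [0.09, 2.58], [-1.31, 4.45], [0.11, 2.69], [-2.54, 2.54]. Speed limits (rad/s): [2.39, 2.39, 3.01, 3.14, 3.14, 3.14].

INTERFACE

Orientations are given as a unit quaternion [x, y, z, w].
In Python, from plant import env gives the robot as it stands.
- The arm moves only by the tool send_rows, never from a script. Its argument "deltas" is a list that holds one entry, the list of rows, each a list of 7 numbers: the shift along the tool's x, y, z each as a share of 30 mm, from -1 to 1, then the turn, a rotation vector about the tool's x, y, z each as a share of 120 degrees, from -1 to 1, then the opening, from 0 (shut) to 1 (fully open). In form: [[[dx, dy, dz, rx, ry, rz, claw], ...]]. A call has 1 to 20 rows; each row shifts and turns the pose as measured when the row begins, along the tool's axes as they then stand; what a row does not reach is not made up. A row lasts 1/12 s, in which the tool goes at most 41.7 mm and 7.16 degrees, less where a joint would pass 70% of its speed; a pose out of reach is approached as far as the arm can. A call with a number of a shift or a turn outside -1 to 1 is refused whole. A call with a gripper value outside its range is refused whole. The fingers move at their own pace and stop on an object; "newtons" is the grip in N (left out, the last holds). Time passes only in rows, so rows that do not move let the fingers close. It gives the time, the measured TCP pose, the force and the opening at its end, in the units of the state.
- env.get_state(): the state, without advancing time (a new reading comes with each control period).
- env.capture(name): name is "scene" or "top" or "wrist"; returns the picture (384x512x3 uint8, red, green, blue); there is no depth.
- env.camera_model(name): a dict with "intrinsics" (3x3 intrinsics, pixels), "dist_coeffs" ([k1, k2, p1, p2, k3] as OpenCV has them; the pictures are not rectified), "rvec" (rotation vector, rad) and "tvec" (3), from world to camera coordinates, as OpenCV has them; the wrist camera has in their place "T_tool_cam" (4x4, takes a point from camera to tool coordinates, whose origin is the TCP and whose axes are the tool frame's). Camera axes: x right, y down, z forward; pixel columns grow to the right and rows downward; lengths in m; the calibration is good to about 2 mm. A picture is of the moment at which its call begins: read the wrist's pose just before it. camera_model takes no time and is no camera call.
- env.close_job(): hands the job in, once; it reports no verdict.
Trained networks look in the newest picture that a camera, given by its name, has taken for a name from the list of things; names that differ only in an ending like _2 or _b are one class to them, and where a whole thing is asked for, a point or a joint stands for the part that bears it (a point fixed in the world has none). Each returns a list of dicts, best first, with "confidence" (0 to 1); they miss things now and then, are a little off and sometimes report something else, mostly with a low value. They report only what shows in the picture. A call takes as long as a camera call.
- env.find_in(camera, thing): "bbox" ([left, top, width, height] in pixels, round what is visible of it).
- env.trace(camera, thing): "mask" (384x512 bool, what is visible of it) and "bbox" ([left, top, width, height] in pixels, round what is visible of it).
- env.pinpoint(camera, thing): "pixel" ([column, row] in pixels: a listed point, or the origin of a listed thing).
The state is a dict: "time_s": time; "joints": joint angles; "qvel": joint speeds; "joint_torque": joint torques, N m; "ee_pos": TCP position; "tcp_rot": TCP orientation; "force": force on the tool from outside, world axes, zero at the start; "moment": the same for the moment, N m; "gripper_width": finger opening in m.
Only numpy, scipy, OpenCV 4.12 (cv2) and the standard library are available. Lean on these libraries where they do the work, as an engineer would, in place of code of your own. Each camera call takes 0.05 s, during which the arm holds its last target. There are 200 camera calls.

TASK

Stand the tallest of the three glass-tube flowmeters in the round rimmed dish of the levelling base, ready for calibrating the gas analysers. It is top-heavy: lift it clear, keep it upright all the way and set it down on the dish floor rather than dropping it. Leave the two shorter flowmeters standing where they are.

Things in the scene. Friction and masses are not known exactly. Their poses are not given: they have to be found in the camera images.
- flowmeter_tall: Tallest flowmeter, loose, upright, 205 mm high, 0.38 to 0.57 kg. Foot 50 mm diameter, 8 mm thick; glass tube 16 mm diameter with guard rods; heavy round steel head, 38 mm diameter, 149 to 191 mm above the underside (grip here from above); brass nipple 11 mm wide on top, to 205 mm. Centre of mass about 140 mm up: tips at about 10 degrees. Origin: centre of foot underside, z up the tube; round, any yaw.
- flowmeter_mid: A shorter flowmeter of the same make, 130 mm high, foot 52 mm in diameter, head only 26 mm in diameter. Loose, upright, not to be moved. Origin: centre of the foot's underside, z up.
- flowmeter_short: Shortest flowmeter, 105 mm high, foot 52 mm diameter, head 26 mm diameter. Loose, upright, not to be moved. Origin: centre of the foot's underside, z up. The three flowmeters may stand in any order. All else on the bench between flowmeters and levelling base is lower than 140 mm.
- dish (a point): Centre of the dish floor of the levelling base, 14 mm above the bench; z up. The base is fixed: a grey plate 120 mm square on brass levelling screws, with a bubble level at one corner, carrying a round aluminium dish: flat floor 76 mm diameter inside an upright rim that rises 8 mm above the floor (88 mm diameter outside).

How it is judged:
On the way:
1. the tall flowmeter is lifted clear of the bench, upright (height (world z) of flowmeter_tall above 0.03 m and angle between flowmeter_tall's own z axis and vertical below 0.3 rad), for 0.2 s.
At the end, for the whole second after the job is handed in: The tall flowmeter stands released and at rest in the dish: foot centre within 15 mm of the dish centre and within 4 mm of the floor height, upright within 10 degrees. The two shorter ones stand upright (within 10 degrees) within 30 mm of where they were (horizontal distance between flowmeter_tall and dish below 0.015 m and z of flowmeter_tall in the frame of dish between -0.004 and 0.004 m and angle between each of flowmeter_tall, flowmeter_mid, flowmeter_short's own z axis and vertical below 0.17 rad and linear speed of flowmeter_tall below 0.03 m/s and angular speed of flowmeter_tall below 0.3 rad/s and distance of each of flowmeter_mid, flowmeter_short from where it was at the start of the episode below 0.03 m); the robot touches nothing.
It fails at once if the tall flowmeter tips by more than 23 degrees (angle between flowmeter_tall's own z axis and vertical above 0.4 rad).
It fails at once if the tall flowmeter is let go of while its foot is more than 20 mm above the dish floor (z of flowmeter_tall in the frame of dish above 0.02 m and contact force between flowmeter_tall and the fingers below 0.05 N).
It fails at once if a shorter flowmeter is knocked over (angle between any of flowmeter_mid, flowmeter_short's own z axis and vertical above 0.5 rad).
It also fails if it takes over 48 s, if anything falls off the work surface, if the arm or the gripper's body presses on something with over 40 N, if the wrist force passes 120 N, or if a joint passes its speed limit or range.

## Working session

There is one attempt and no reset: what is moved stays moved. The work goes in short steps, Python scripts to look and compute and a tool call to move; the robot and the scene stay as the last step left them, time stands still between calls to the robot, and variables do not carry over. Pictures are saved under pics/ and viewed, about 8 in all and at most 12, crops included, and the job is handed in when it is done.

Besides the shell and the picture viewer there is one more tool, called after ">>>" by a JSON object that holds its "name" and its "arguments", one argument or row to a line. send_rows: Moves the arm, as the interface text tells. Shift numbers are shares of 30 mm and turn numbers shares of 120 degrees, none past 1 either way. Its arguments: {"type":"object","properties":{"deltas":{"type":"array"},"newtons":{"type":"number"}},"required":["deltas"]}

```bash
mkdir -p pics
cat > h.py <<'E'
import numpy as np, cv2
from scipy.spatial.transform import Rotation as R
from plant import env
def ray(cam,px):
    m=env.camera_model(cam); K=np.array(m["intrinsics"]); d=np.array(m["dist_coeffs"])
    u=cv2.undistortPoints(np.array([[px]],float),K,d)[0,0]; v=np.array([u[0],u[1],1.])
    if cam=="wrist":
        s=env.get_state(); T=np.eye(4); T[:3,:3]=R.from_quat(s["tcp_rot"]).as_matrix(); T[:3,3]=s["ee_pos"]
        T=T@np.array(m["T_tool_cam"]); return T[:3,3],T[:3,:3]@v
    Rm=cv2.Rodrigues(np.array(m["rvec"],float))[0]; return -Rm.T@np.array(m["tvec"]).ravel(),Rm.T@v
def at_z(cam,px,z):
    o,v=ray(cam,px); return o+v*(z-o[2])/v[2]
E
python3 - <<'E'
from h import *
s=env.get_state(); print(s["time_s"],s["ee_pos"],s["tcp_rot"],s["gripper_width"],env.pinch_z)
ims=[]
for c in("scene","top"):
    im=env.capture(c); cv2.imwrite(f"pics/{c}0.png",im[...,::-1])
    for t,z in(("flowmeter_tall",0),("flowmeter_mid",0),("flowmeter_short",0),("dish",.014)):
        for r in env.pinpoint(c,t)[:3]: print(c,t,r["confidence"],np.round(r["pixel"],1),at_z(c,r["pixel"],z).round(4))
        if t!="dish":
            for r in env.find_in(c,t)[:2]: print("   box",r["confidence"],np.round(r["bbox"],1))
print(env.get_state()["time_s"], R.from_quat(s["tcp_rot"]).as_matrix().round(3))
E
```

```text
0.0 [0.18913357 0.59508944 0.22188937] [ 8.07144704e-01  5.90353120e-01 -6.52335513e-04  4.41080584e-04] 0.08821508962257063 0.0187
scene flowmeter_tall 0.75 [292.9 253.8] [0.6158 0.1947 0.    ]
   box 0.86 [282.9 196.2  26.8  69.4]
   box 0.5 [281.1 186.5  20.8  40. ]
scene flowmeter_mid 0.56 [368.  240.6] [0.4784 0.3058 0.    ]
   box 0.92 [356.8 208.   30.2  45.9]
scene flowmeter_short 0.5 [292.7 215.9] [0.5352 0.1329 0.    ]
   box 0.85 [280.2 188.5  20.1  38.4]
scene dish 0.78 [192.2 132.4] [ 0.5008 -0.2397  0.014 ]
top flowmeter_tall 0.86 [187.2 159.1] [0.6178 0.192  0.    ]
   box 0.94 [153.  129.5  44.1  41.3]
top flowmeter_mid 0.59 [131.7 217.2] [0.4899 0.3061 0.    ]
   box 0.88 [103.9 208.9  39.2  21.4]
top flowmeter_short 0.94 [213.5 196.5] [0.5383 0.1325 0.    ]
   box 0.84 [201.3 186.3  26.6  28. ]
top dish 0.89 [392.  222.7] [ 0.491  -0.2445  0.014 ]
0.8 [[ 0.303  0.953 -0.001]
 [ 0.953 -0.303 -0.001]
 [-0.002 -0.    -1.   ]]
```

View pics/scene0.png

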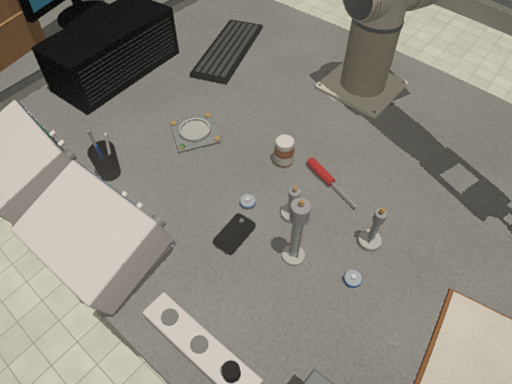

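View pics/top0.png

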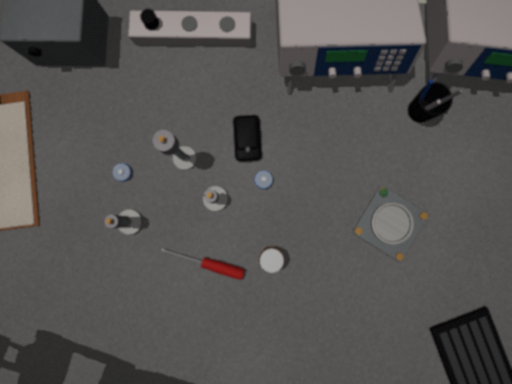

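Tall flowmeter: foot (293,256) in the scene view, (185,158) in the top view, so about (0.617, 0.193). The dish is at about (0.496, -0.242). The networks agree with the pictures. Moving above the tall flowmeter.

>>> {"name": "send_rows", "arguments": {
  "deltas": [
    [[0,0,-1,0,0,0,1],[0,0,-1,0,0,0,1],[-0.4,0.9,0,0,0,0,1],[-0.4,0.9,0,0,0,0,1],[-0.4,0.9,0,0,0,0,1],[-0.4,0.9,0,0,0,0,1],[-0.4,0.9,0,0,0,0,1],[-0.4,0.9,0,0,0,0,1],[-0.4,0.9,0,0,0,0,1],[-0.4,0.9,0,0,0,0,1],[-0.4,0.9,0,0,0,0,1],[-0.4,0.9,0,0,0,0,1],[-0.4,0.9,0,0,0,0,1],[-0.4,0.9,0,0,0,0,1],[-0.4,0.9,0,0,0,0,1],[-0.4,0.9,0,0,0,0,1],[-0.4,0.9,0,0,0,0,1],[-0.4,0.9,0,0,0,0,1],[-0.4,0.5,0,0,0,0,1],[0,0,0,0,0,0,1]]
  ]
}}

```text
time_s: 2.47
ee_pos: [0.5704, 0.252, 0.2872]
tcp_rot: [0.806, 0.593, 0.003, 0.0]
force: [-0.2, 0.3, 0.8]
gripper_width: 0.0878
```

```bash
cat > look.py <<'E'
from h import *
import sys
n=sys.argv[1]; s=env.get_state(); M=R.from_quat(s["tcp_rot"]).as_matrix()
im=env.capture("wrist"); cv2.imwrite(f"pics/{n}.png",im[...,::-1])
print(s["time_s"],s["ee_pos"].round(4),M.round(3).tolist())
for t,z in(("flowmeter_tall",float(sys.argv[2])),("flowmeter_mid",0),("flowmeter_short",0),("dish",.014)):
    for r in env.pinpoint("wrist",t)[:2]:
        p=at_z("wrist",r["pixel"],z); print(t,r["confidence"],np.round(r["pixel"],1),p.round(4),"tool mm",(M.T@(p-s["ee_pos"])*1e3).round(1))
E
python3 look.py w1 0; python3 -c "
from h import *
for r in env.find_in('wrist','flowmeter_tall'): print(r)
print(env.camera_model('wrist')['T_tool_cam'])"
```

```text
2.4667 [0.5704 0.252  0.2872] [[0.298, 0.955, 0.005], [0.955, -0.298, 0.003], [0.005, 0.003, -1.0]]
flowmeter_tall 0.69 [231.5 201.8] [0.6184 0.1994 0.    ] tool mm [-37.2  60.5 287.3]
flowmeter_mid 0.76 [272.9  85.4] [0.4751 0.3079 0.    ] tool mm [  23.7 -108.6  287. ]
flowmeter_short 0.88 [165.2 158.6] [0.5259 0.1285 0.    ] tool mm [-132.5   -6.7  286.6]
{'bbox': [197.0, 186.9, 50.9, 93.0], 'confidence': 0.72}
[[ 9.99999941e-01  2.17671297e-04 -2.66401078e-04 -2.94823822e-04]
 [-1.38833193e-04  9.63860200e-01  2.66408513e-01 -7.25433117e-02]
 [ 3.14762883e-04 -2.66408460e-01  9.63860173e-01 -1.61505935e-01]
 [ 0.00000000e+00  0.00000000e+00  0.00000000e+00  1.00000000e+00]]
```

View pics/w1.png

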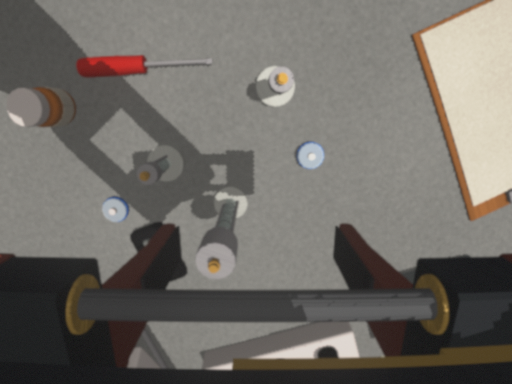

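The wrist view shows the tall flowmeter's head top at about (216,260), its nipple at (214,266) and its foot at (232,202). I'll triangulate the head.

```bash
python3 -c "
from h import *
s=env.get_state(); M=R.from_quat(s['tcp_rot']).as_matrix()
for c,p,z in (('wrist',(216,260),.191),('wrist',(214,266),.203),('top',(164,140),.196),('scene',(301,203),.205)):
    q=at_z(c,p,z); print(c,q.round(4),'tool mm',(M.T@(q-s['ee_pos'])*1e3).round(1))
"
```

```text
wrist [0.6157 0.2016 0.191 ] tool mm [-38.2  61.6  96.4]
wrist [0.6152 0.2014 0.203 ] tool mm [-38.4  61.3  84.4]
top [0.6185 0.194  0.196 ] tool mm [-44.5  66.5  91.4]
scene [0.624  0.2001 0.205 ] tool mm [-37.   70.   82.4]
```

>>> {"name": "send_rows", "arguments": {
  "deltas": [
    [[-0.5,0.8,0,0,0,0,1],[-0.5,0.8,0,0,0,0,1],[-0.3,0.5,0,0,0,0,1],[0,0,0,0,0,0,1],[0,0,0,0,0,0,1]]
  ]
}}

```text
time_s: 3.18
ee_pos: [0.6145, 0.2046, 0.288]
tcp_rot: [0.801, 0.598, 0.003, -0.001]
force: [-0.3, 1.5, 0.5]
gripper_width: 0.0878
```

```bash
python3 look.py w2 0
```

```text
3.1833 [0.6145 0.2046 0.288 ] [[0.284, 0.959, 0.004], [0.959, -0.284, 0.006], [0.006, 0.002, -1.0]]
flowmeter_tall 0.56 [249.  165.8] [0.6193 0.1927 0.    ] tool mm [-11.8   7.5 288. ]
flowmeter_mid 0.65 [299.3  45.3] [0.4801 0.3058 0.    ] tool mm [  57.  -158.1  288.1]
flowmeter_short 0.57 [185.8 117.9] [0.5276 0.1266 0.    ] tool mm [-101.3  -61.7  287.3]
```

View pics/w2.png

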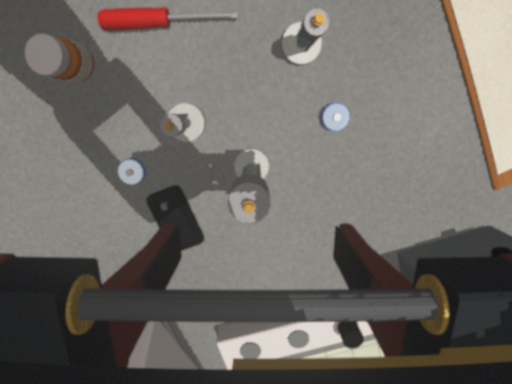

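Head top now at about (249,202), nipple at (249,207).

```bash
python3 -c "
from h import *
s=env.get_state(); M=R.from_quat(s['tcp_rot']).as_matrix()
for c,p,z in (('wrist',(249,202),.191),('wrist',(249,207),.204)):
    q=at_z(c,p,z); print(c,q.round(4),'tool mm',(M.T@(q-s['ee_pos'])*1e3).round(1))
d=np.array([0,0,-1.]); print(R.from_rotvec(np.cross(M[:,2],d)).as_rotvec()@M*57.3/120)
"
```

```text
wrist [0.618  0.1969 0.191 ] tool mm [-7.3  5.8 97.1]
wrist [0.6185 0.197  0.204 ] tool mm [-7.   6.2 84.1]
[ 1.07186175e-03 -2.96598489e-03  2.05976892e-21]
```

>>> {"name": "send_rows", "arguments": {
  "deltas": [
    [[-0.25,0.2,0.2,0,-0.003,0,1],[0,0,0.8,0,0,0,1],[0,0,0.8,0,0,0,1],[0,0,0.8,0,0,0,1],[0,0,0.8,0,0,0,1],[0,0,0.6,0,0,0,1],[0,0,0.3,0,0,0,1],[0,0,0,0,0,0,1],[0,0,0,0,0,0,1]]
  ],
  "newtons": 30
}}

```text
time_s: 4.18
ee_pos: [0.6185, 0.1958, 0.1541]
tcp_rot: [0.799, 0.601, 0.001, 0.003]
force: [-0.3, 0.2, -0.1]
gripper_width: 0.088
```

```bash
python3 look.py w3 0; python3 -c "
import cv2; cv2.imwrite('pics/w3c.png',cv2.imread('pics/w3.png')[60:340])"
```

```text
4.1833 [0.6185 0.1958 0.1541] [[0.278, 0.961, 0.006], [0.961, -0.278, -0.002], [-0.001, 0.006, -1.0]]
flowmeter_tall 0.84 [258.1 183.5] [0.6232 0.1957 0.    ] tool mm [  1.4   3.6 154.1]
flowmeter_mid 0.67 [330.5   7.8] [0.4804 0.3073 0.    ] tool mm [  68.9 -164.5  153.1]
flowmeter_short 0.59 [165.5 117.2] [0.5322 0.1256 0.    ] tool mm [-91.3 -64.3 153.8]
```

View pics/w3.png

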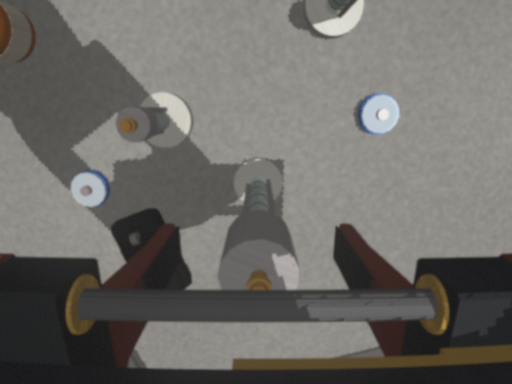

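The head sits centred between the jaws (column 258), so I close the gripper.

>>> {"name": "send_rows", "arguments": {
  "deltas": [
    [[0,0.1,0.05,0,0,0,1],[0,0,0,0,0,0,0.6],[0,0,0,0,0,0,0.5],[0,0,0,0,0,0,0.4],[0,0,0,0,0,0,0],[0,0,0,0,0,0,0],[0,0,0,0,0,0,0],[0,0,0,0,0,0,0],[0,0,0,0,0,0,0]]
  ],
  "newtons": 35
}}

```text
time_s: 5.18
ee_pos: [0.6242, 0.1957, 0.1574]
tcp_rot: [0.799, 0.601, 0.005, 0.004]
force: [-0.2, 1.3, 0.6]
gripper_width: 0.038
```

Gripped at 38 mm, which is the head diameter. Lifting.

>>> {"name": "send_rows", "arguments": {
  "deltas": [
    [[0,0,-0.3,0,0,0,0],[0,0,-0.5,0,0,0,0],[0,0,-0.7,0,0,0,0],[0,0,-0.7,0,0,0,0],[0,0,-0.7,0,0,0,0],[0,0,-0.7,0,0,0,0],[0,0,-0.7,0,0,0,0],[0,0,-0.7,0,0,0,0],[0,0,-0.5,0,0,0,0],[0,0,0,0,0,0,0],[0,0,0,0,0,0,0]]
  ]
}}

```text
time_s: 6.1
ee_pos: [0.6147, 0.1938, 0.3228]
tcp_rot: [0.799, 0.601, -0.006, -0.0]
force: [-0.8, -0.1, -5.9]
gripper_width: 0.0376
```

Run:
```python
from h import *
s=env.get_state(); M=R.from_quat(s["tcp_rot"]).as_matrix()
print(s["ee_pos"],s["force"],M[:,2], "tilt shares",np.cross(M[:,2],[0,0,-1.])@M*57.3/120)
im=env.capture("scene"); cv2.imwrite("pics/s1.png",cv2.resize(im[60:310,140:460,::-1],None,fx=2,fy=2))
for t,z in (("flowmeter_mid",0),("flowmeter_short",0),("dish",.014)):
  for r in env.pinpoint("scene",t)[:2]: print(t,r["confidence"],at_z("scene",r["pixel"],z).round(4))
tgt=np.array([.496,-.242,s["ee_pos"][2]]); print("tool mm to dish",M.T@(tgt-s["ee_pos"])*1e3)
```

```text
[0.61465936 0.19375723 0.32279254] [-0.77811398 -0.13628037 -5.93373364] [-0.0091482  -0.00651424 -0.99993694] tilt shares [-3.33309754e-03  4.20091648e-03  1.51329841e-21]
flowmeter_mid 0.62 [0.48   0.3036 0.    ]
flowmeter_short 0.87 [0.5279 0.1256 0.    ]
dish 0.91 [ 0.4967 -0.2336  0.014 ]
dish 0.55 [0.5381 0.1338 0.014 ]
tool mm to dish [-451.55314228    6.98328348    3.92414501]
```

View pics/s1.png

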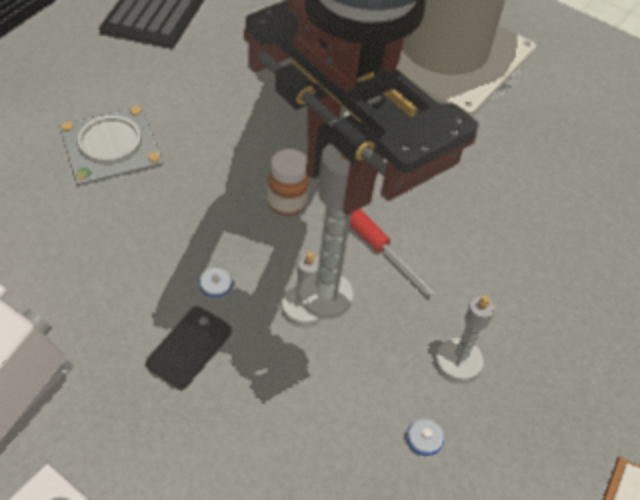

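Lifted and held upright, foot about 165 mm up. The shorter ones are undisturbed and the dish is clear at upper left. Carrying it most of the way.

>>> {"name": "send_rows", "arguments": {
  "deltas": [
    [[-0.2,0,0,-0.003,0.004,0,0],[-0.4,0,0,0,0,0,0],[-0.6,0,0,0,0,0,0],[-0.7,0,0,0,0,0,0],[-0.7,0,0,0,0,0,0],[-0.7,0,0,0,0,0,0],[-0.7,0,0,0,0,0,0],[-0.7,0,0,0,0,0,0],[-0.7,0,0,0,0,0,0],[-0.7,0,0,0,0,0,0],[-0.7,0,0,0,0,0,0],[-0.7,0,0,0,0,0,0],[-0.7,0,0,0,0,0,0],[-0.7,0,0,0,0,0,0],[-0.7,0,0,0,0,0,0],[-0.6,0,0,0,0,0,0],[-0.4,0,0,0,0,0,0],[-0.2,0,0,0,0,0,0],[0,0,0,0,0,0,0],[0,0,0,0,0,0,0]]
  ]
}}

```text
time_s: 7.97
ee_pos: [0.5018, -0.1457, 0.3101]
tcp_rot: [0.801, 0.599, -0.011, -0.006]
force: [-0.1, -0.1, -5.6]
gripper_width: 0.0377
```

```bash
python3 look.py w4 0.16; python3 -c "
from h import *
s=env.get_state(); M=R.from_quat(s['tcp_rot']).as_matrix(); print('tilt',np.cross(M[:,2],[0,0,-1.])@M*57.3/120)"
```

```text
7.9667 [ 0.5018 -0.1457  0.3101] [[0.282, 0.959, -0.024], [0.959, -0.282, -0.004], [-0.011, -0.022, -1.0]]
flowmeter_tall 0.62 [255.6 178.1] [ 0.4943 -0.1463  0.16  ] tool mm [ -1.   -3.7 150.3]
flowmeter_short 0.92 [431.4 132.8] [0.5308 0.1209 0.    ] tool mm [267.4 -40.6 308.1]
dish 0.92 [195.4 171.4] [ 0.4865 -0.241   0.014 ] tool mm [-92.4  18.9 296.8]
tilt [-1.03731790e-02  5.39445942e-03  2.76680593e-21]
```

View pics/w4.png

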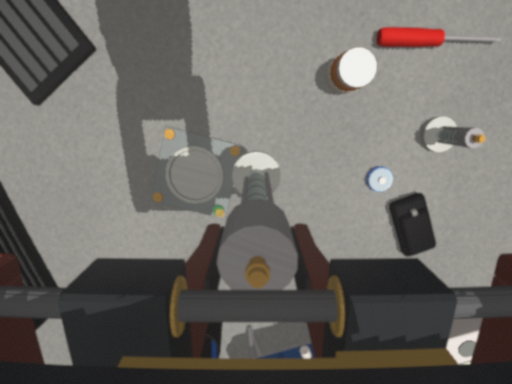

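Dish centre is at about (195,174) and the foot at (256,177), with the tool tilted about 1.4°. I level it, go over the dish and descend part way.

>>> {"name": "send_rows", "arguments": {
  "deltas": [
    [[-0.3,0.1,0,-0.01,0.005,0,0],[-0.6,0.15,0,0,0,0,0],[-0.6,0.15,0,0,0,0,0],[-0.6,0.15,0,0,0,0,0],[-0.6,0.1,0,0,0,0,0],[-0.4,0.05,0,0,0,0,0],[0,0,0.3,0,0,0,0],[0,0,0.6,0,0,0,0],[0,0,0.6,0,0,0,0],[0,0,0.6,0,0,0,0],[0,0,0.3,0,0,0,0],[0,0,0,0,0,0,0],[0,0,0,0,0,0,0]]
  ]
}}

```text
time_s: 9.3
ee_pos: [0.5005, -0.2353, 0.2341]
tcp_rot: [0.797, 0.604, 0.001, -0.001]
force: [0.3, 0.2, -4.6]
gripper_width: 0.0379
```

```bash
cat > l2.py <<'E'
from h import *
import sys
s=env.get_state(); M=R.from_quat(s['tcp_rot']).as_matrix(); print(s["time_s"],s["ee_pos"].round(4),s["force"].round(1),'tilt',(np.cross(M[:,2],[0,0,-1.])@M*57.3/120).round(4),M[:,0].round(3))
zf=s["ee_pos"][2]-.155+.002
for c in("wrist","top","scene"):
    im=env.capture(c); cv2.imwrite(f"pics/{sys.argv[1]}_{c}.png",im[...,::-1])
    for t,z in(("flowmeter_tall",zf),("dish",.014)):
        for r in env.pinpoint(c,t)[:1]:
            p=at_z(c,r["pixel"],z); print(c,t,r["confidence"],np.round(r["pixel"],1),p.round(4))
w=cv2.imread(f"pics/{sys.argv[1]}_wrist.png"); a=cv2.imread(f"pics/{sys.argv[1]}_scene.png")[60:230,100:300]; t=cv2.imread(f"pics/{sys.argv[1]}_top.png")[130:300,300:500]
cv2.imwrite(f"pics/{sys.argv[1]}.png",np.vstack([np.hstack([cv2.resize(a,(400,340)),cv2.resize(t,(400,340))]),np.hstack([cv2.resize(w[60:320],(400,203)),np.zeros((203,400,3),np.uint8)])]))
E
python3 l2.py a
```

```text
9.3 [ 0.5005 -0.2353  0.2341] [ 0.3  0.2 -4.6] tilt [ 0.0004 -0.0013  0.    ] [0.269 0.963 0.003]
wrist flowmeter_tall 0.62 [253.6 177.2] [ 0.4963 -0.238   0.0811]
wrist dish 0.97 [245.4 158.6] [ 0.4852 -0.2464  0.014 ]
top flowmeter_tall 0.78 [396.2 219.3] [ 0.4967 -0.2324  0.0811]
top dish 0.77 [389.9 224.4] [ 0.4873 -0.2401  0.014 ]
scene flowmeter_tall 0.66 [192.8 114.7] [ 0.4966 -0.2302  0.0811]
scene dish 0.8 [195.1 132.3] [ 0.4954 -0.2338  0.014 ]
```

View pics/a.png

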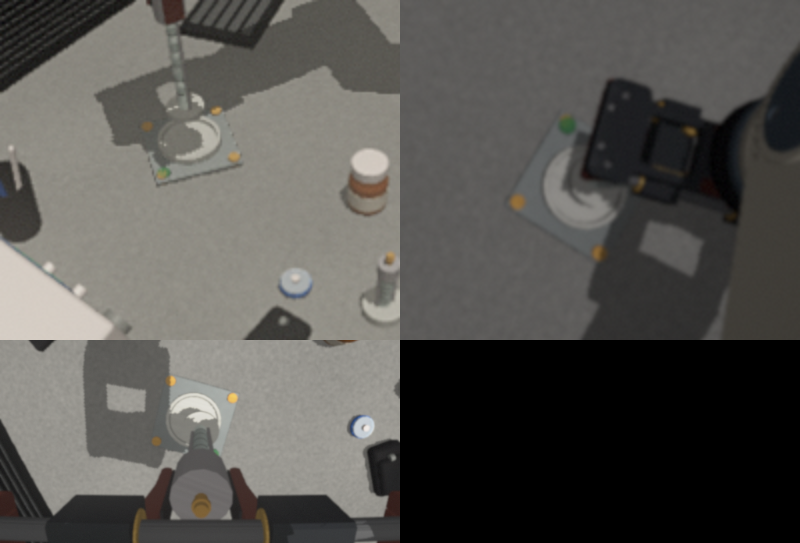

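The flowmeter hangs just above the dish. All three cameras put it a few mm off towards +x, +y. I correct by about (-6.5, -6.5) mm and lower to just above the rim.

>>> {"name": "send_rows", "arguments": {
  "deltas": [
    [[-0.27,-0.15,0,0,-0.001,0,0],[0,0,0.3,0,0,0,0],[0,0,0.5,0,0,0,0],[0,0,0.5,0,0,0,0],[0,0,0.15,0,0,0,0],[0,0,0,0,0,0,0],[0,0,0,0,0,0,0]]
  ]
}}

```text
time_s: 10.33
ee_pos: [0.4933, -0.2449, 0.1896]
tcp_rot: [0.797, 0.604, 0.001, 0.002]
force: [-0.4, -0.2, -4.6]
gripper_width: 0.0375
```

```bash
python3 l2.py b
```

```text
10.3333 [ 0.4933 -0.2449  0.1896] [-0.4 -0.2 -4.6] tilt [ 0.0024  0.0005 -0.    ] [ 0.272  0.962 -0.001]
wrist flowmeter_tall 0.7 [256.4 176. ] [ 0.4891 -0.2449  0.0366]
top flowmeter_tall 0.5 [395.7 221.5] [ 0.4932 -0.2453  0.0366]
top dish 0.92 [390.3 222.2] [ 0.4919 -0.2409  0.014 ]
scene flowmeter_tall 0.7 [195.  122.6] [ 0.4837 -0.2425  0.0366]
scene dish 0.8 [193.1 133.3] [ 0.5017 -0.2352  0.014 ]
```

View pics/b.png

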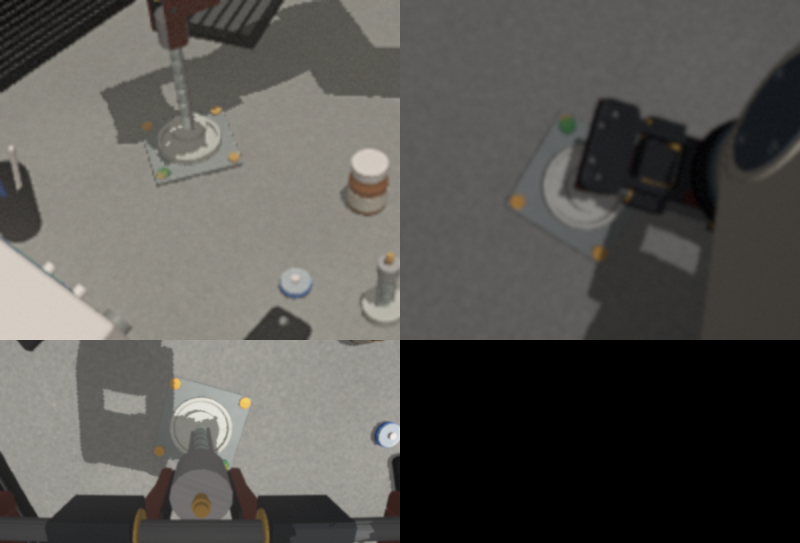

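Run:
```python
from h import *
w=cv2.imread("pics/b_wrist.png")[90:240,170:360]; a=cv2.imread("pics/b_scene.png")[90:165,150:245]
z=lambda i:cv2.resize(i,(570,int(570*i.shape[0]/i.shape[1])),interpolation=cv2.INTER_CUBIC)
m=np.hstack([z(w),z(a)]); m=cv2.resize(m,(800,int(m.shape[0]*800/1140))); cv2.imwrite("pics/bz.png",m); print(m.shape)
```

```text
(315, 800, 3)
```

View pics/bz.png

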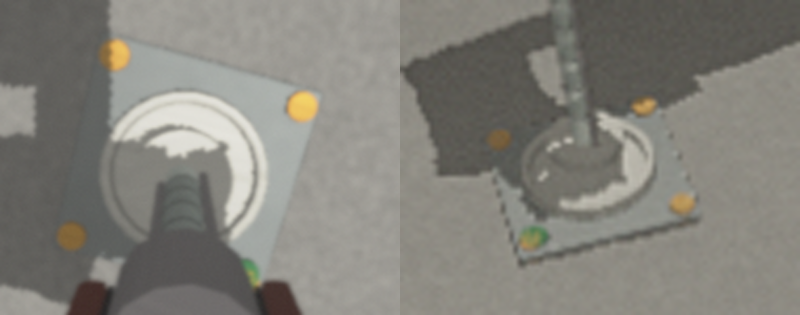

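```bash
python3 -c "
from h import *
for c,d,f in (('wrist',(257.4,171.7),(256.5,174)),('scene',(194.9,128.8),(193.9,126.1))):
    a,b=at_z(c,d,.022),at_z(c,f,.043); print(c,a.round(4),b.round(4),'d mm',((a-b)*1e3).round(1))
print(at_z('scene',(194.9,128.8),.02)-at_z('scene',(193.9,126.1),.035))
"
```

```text
wrist [ 0.4881 -0.2434  0.022 ] [ 0.486  -0.2438  0.043 ] d mm [  2.1   0.4 -21. ]
scene [ 0.4913 -0.2375  0.022 ] [ 0.4996 -0.2294  0.043 ] d mm [ -8.3  -8.1 -21. ]
[-0.00427008 -0.00294751 -0.015     ]
```

Close-up: the wrist view shows foot and dish concentric to about 2 mm, and the top view agrees. The scene view is noisier. Lowering gently while watching the force.

>>> {"name": "send_rows", "arguments": {
  "deltas": [
    [[0,0,0.2,0.002,0,0,0],[0,0,0.2,0,0,0,0],[0,0,0.1,0,0,0,0],[0,0,0,0,0,0,0],[0,0,0,0,0,0,0]]
  ]
}}

```text
time_s: 11.2
ee_pos: [0.4939, -0.2449, 0.1737]
tcp_rot: [0.797, 0.604, 0.0, 0.001]
force: [0.4, -1.3, -4.9]
gripper_width: 0.0376
```

>>> {"name": "send_rows", "arguments": {
  "deltas": [
    [[0,0,0.1,0,0,0,0],[0,0,0,0,0,0,0],[0,0,0,0,0,0,0]]
  ]
}}

```text
time_s: 11.45
ee_pos: [0.4949, -0.2457, 0.1717]
tcp_rot: [0.797, 0.604, 0.001, 0.003]
force: [-0.4, 0.7, -5.1]
gripper_width: 0.0372
```

>>> {"name": "send_rows", "arguments": {
  "deltas": [
    [[0,0,0.06,0,0,0,0],[0,0,0,0,0,0,0],[0,0,0,0,0,0,0]]
  ]
}}

```text
time_s: 11.7
ee_pos: [0.4963, -0.2464, 0.1718]
tcp_rot: [0.797, 0.604, 0.001, 0.004]
force: [0.0, 0.5, -5.8]
gripper_width: 0.0374
```

>>> {"name": "send_rows", "arguments": {
  "deltas": [
    [[0.03,-0.09,0.07,0.003,0,0,0],[0,0,0,0,0,0,0]]
  ]
}}

```text
time_s: 11.87
ee_pos: [0.4957, -0.246, 0.1715]
tcp_rot: [0.797, 0.604, 0.0, 0.004]
force: [-0.9, 0.5, -4.8]
gripper_width: 0.0374
```

>>> {"name": "send_rows", "arguments": {
  "deltas": [
    [[0,0,0.07,0,0,0,0],[0,0,0,0,0,0,0]]
  ]
}}

```text
time_s: 12.03
ee_pos: [0.497, -0.2467, 0.1717]
tcp_rot: [0.797, 0.604, 0.001, 0.006]
force: [0.0, -0.8, -6.1]
gripper_width: 0.0377
```

>>> {"name": "send_rows", "arguments": {
  "deltas": [
    [[0.02,-0.1,0.12,0.006,0.001,0,0],[0,0,0.1,0,0,0,0],[0,0,0.05,0,0,0,0]]
  ]
}}

```text
time_s: 12.28
ee_pos: [0.4994, -0.248, 0.1711]
tcp_rot: [0.797, 0.604, 0.001, 0.005]
force: [-3.3, 1.4, 4.2]
gripper_width: 0.0374
```

Contact: the vertical force went from -5 to +4 N near the expected floor height. I check before releasing.

```bash
python3 l2.py c
python3 - <<'E'
from h import *
w=cv2.imread("pics/c_wrist.png")[90:240,170:360]; a=cv2.imread("pics/c_scene.png")[90:165,150:245]
z=lambda i:cv2.resize(i,(400,315),interpolation=cv2.INTER_CUBIC)
cv2.imwrite("pics/cz.png",np.hstack([z(w),z(a)]))
E
```

```text
12.2833 [ 0.4994 -0.248   0.1711] [-3.3  1.4  4.2] tilt [0.0045 0.0027 0.    ] [ 0.271  0.963 -0.006]
wrist flowmeter_tall 0.92 [258.5 172.5] [ 0.4915 -0.2454  0.0181]
top flowmeter_tall 0.75 [392.9 221.3] [ 0.4939 -0.2451  0.0181]
scene flowmeter_tall 0.64 [194.2 128.5] [ 0.4891 -0.2431  0.0181]
scene dish 0.71 [194.5 134.7] [ 0.503  -0.2283  0.014 ]
```

View pics/cz.png

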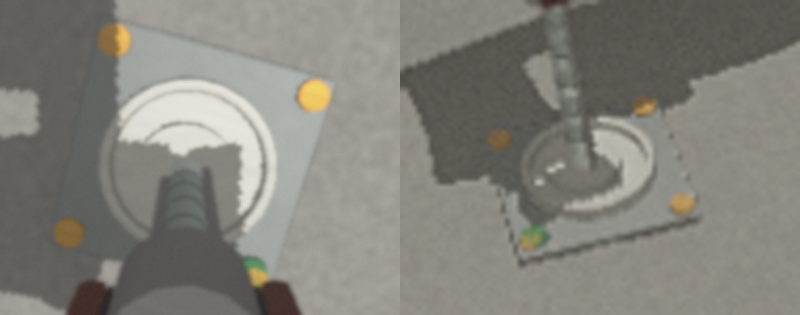

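The foot lies inside the rim, about 5 mm off centre (15 mm allowed), and bears on the floor. Releasing.

>>> {"name": "send_rows", "arguments": {
  "deltas": [
    [[0,0,0,0,0,0,0.5],[0,0,0,0,0,0,0.6],[0,0,0,0,0,0,0.8],[0,0,0,0,0,0,1],[0,0,0,0,0,0,1],[0,0,0,0,0,0,1],[0,0,0,0,0,0,1]]
  ]
}}

```text
time_s: 13.32
ee_pos: [0.499, -0.2476, 0.1705]
tcp_rot: [0.797, 0.604, 0.0, 0.005]
force: [-0.6, 0.3, 0.3]
gripper_width: 0.0805
```

```bash
python3 l2.py d
python3 - <<'E'
import cv2
cv2.imwrite("pics/dz.png",cv2.imread("pics/d_wrist.png")[60:340])
E
```

```text
13.3167 [ 0.499  -0.2476  0.1705] [-0.6  0.3  0.3] tilt [0.0039 0.0026 0.    ] [ 0.271  0.963 -0.005]
wrist flowmeter_tall 0.82 [255.6 171.8] [ 0.4898 -0.2477  0.0175]
top flowmeter_tall 0.9 [393.9 220.9] [ 0.4947 -0.2474  0.0175]
top dish 0.7 [393.5 222.2] [ 0.4921 -0.2477  0.014 ]
scene dish 0.8 [193.1 133.2] [ 0.5014 -0.2355  0.014 ]
```

View pics/dz.png

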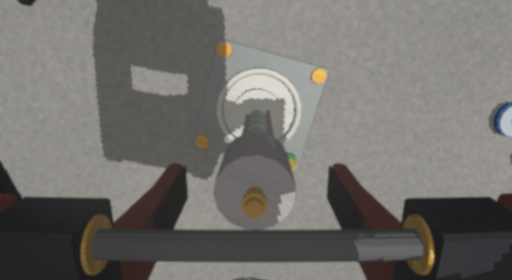

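Standing free, with the head between the open fingers (columns 187–330). Retracting straight up.

>>> {"name": "send_rows", "arguments": {
  "deltas": [
    [[0,0,-0.3,0.003,0.002,0,1],[0,0,-0.6,0,0,0,1],[0,0,-0.7,0,0,0,1],[0,0,-0.7,0,0,0,1],[0,0,-0.7,0,0,0,1],[0,0,-0.7,0,0,0,1],[0,0,-0.7,0,0,0,1],[0,0,-0.5,0,0,0,1],[0,-1,0,0,0,0,1],[0,-1,0,0,0,0,1],[0,-1,0,0,0,0,1],[0,-1,0,0,0,0,1],[0,0,0,0,0,0,1],[0,0,0,0,0,0,1]]
  ]
}}

```text
time_s: 14.93
ee_pos: [0.3789, -0.2133, 0.3248]
tcp_rot: [0.797, 0.604, 0.0, 0.002]
force: [0.8, -0.2, -0.2]
gripper_width: 0.0877
```

Run:
```python
from h import *
s=env.get_state(); print(s["time_s"],s["ee_pos"])
for c in("scene","top","wrist"):
    im=env.capture(c); cv2.imwrite(f"pics/e_{c}.png",im[...,::-1])
    for t,z in(("flowmeter_tall",.014),("dish",.014),("flowmeter_mid",0),("flowmeter_short",0)):
        for r in env.pinpoint(c,t)[:1]: print(c,t,r["confidence"],np.round(r["pixel"],1),at_z(c,r["pixel"],z).round(4))
a=cv2.imread("pics/e_scene.png")[80:300,150:430]; b=cv2.imread("pics/e_wrist.png")
cv2.imwrite("pics/e.png",np.hstack([cv2.resize(a,(400,314)),cv2.resize(b,(400,314))]))
```

```text
14.9333 [ 0.37892574 -0.21325641  0.32481436]
scene flowmeter_tall 0.92 [193.4 127.9] [ 0.4861 -0.25    0.014 ]
scene dish 0.83 [193.3 133.8] [ 0.5027 -0.2334  0.014 ]
scene flowmeter_mid 0.74 [367.4 239.1] [0.4759 0.3027 0.    ]
scene flowmeter_short 0.72 [288.5 218.1] [0.5466 0.1292 0.    ]
top flowmeter_tall 0.75 [393.6 221. ] [ 0.4946 -0.2479  0.014 ]
top dish 0.6 [389.1 224.9] [ 0.4862 -0.2384  0.014 ]
top flowmeter_mid 0.83 [131.  219.2] [0.4857 0.3074 0.    ]
top flowmeter_short 0.7 [215.6 193.4] [0.5451 0.1282 0.    ]
wrist flowmeter_tall 0.25 [475.9 190.6] [0.5249 0.116  0.014 ]
wrist dish 0.9 [257.6 226.1] [ 0.4872 -0.2431  0.014 ]
wrist flowmeter_short 0.72 [474. 188.] [0.5259 0.1223 0.    ]
```

The viewer is at its limit, so I check uprightness numerically: traced mask against the projected model.

Run:
```python
from h import *
from scipy.optimize import least_squares
def proj(c,P):
    m=env.camera_model(c); return cv2.projectPoints(np.array(P,float).reshape(-1,1,3),np.array(m["rvec"],float),np.array(m["tvec"],float),np.array(m["intrinsics"]),np.array(m["dist_coeffs"]))[0][:,0]
a=np.linspace(0,2*np.pi,40); C=np.c_[np.cos(a),np.sin(a)]
cyl=[(.025,0),(.025,.008),(.008,.1),(.019,.149),(.019,.191),(.0055,.205)]
obs={}
for c in("scene","top"):
    env.capture(c)
    for t in("flowmeter_tall","flowmeter_mid","flowmeter_short"):
        r=env.trace(c,t)
        if not r: print(c,t,"none"); continue
        ys,xs=np.nonzero(r[0]["mask"]); print(c,t,round(r[0]["confidence"],2),"bbox",xs.min(),ys.min(),xs.max()+1,ys.max()+1,"px",len(xs))
        if t=="flowmeter_tall": obs[c]=np.array([xs.min(),ys.min(),xs.max()+1,ys.max()+1])
def box(c,p):
    M=R.from_rotvec([p[2],p[3],0]).as_matrix()
    P=np.vstack([np.c_[r*C,np.full(40,z)] for r,z in cyl])@M.T+[p[0],p[1],.014]
    q=proj(c,P); return np.r_[q.min(0),q.max(0)]
f=lambda p:np.concatenate([box(c,p)-obs[c]-.0 for c in obs])
s=least_squares(f,[.49,-.245,0,0]); print(s.x.round(4),"tilt deg",np.degrees(s.x[2:]).round(1),s.fun.round(1))
```

```text
scene flowmeter_tall 0.83 bbox 177 67 203 137 px 727
scene flowmeter_mid 0.77 bbox 358 208 388 252 px 714
scene flowmeter_short 0.72 bbox 281 186 304 224 px 579
top flowmeter_tall 0.95 bbox 381 211 439 235 px 1067
top flowmeter_mid 0.92 bbox 105 210 145 235 px 689
top flowmeter_short 0.78 bbox 202 186 228 211 px 506
[ 0.4907 -0.2451 -0.0032 -0.0039] tilt deg [-0.2 -0.2] [-0.1 -1.  -0.5 -1.1 -0.6 -0.3 -0.3 -0.1]
```

Upright (tilt about 0.3°) at (0.491, -0.245). That is within a few mm of the dish centre, and the arm is clear.

```bash
python3 -c "
from plant import env
print(env.close_job())"
```

```text
the job is handed in; nothing more can be done
None
```

The tall flowmeter is standing in the dish, released, and the job is handed in. The last move ended at 14.9 s of the 48 s allowed; no verdict was reported.

I gripped it by the head from above (38 mm opening), lifted it about 165 mm and carried it upright to the dish. I lowered it until the wrist force showed it bearing on the dish floor, opened the gripper, and backed straight up and away.

**Last checks**
- **Position and tilt:** fitting the flowmeter's outline in the scene and top views put its foot at about (0.491, -0.245), with a tilt of about 0.3°. The fit agreed with the pictures to about 1 pixel.
- **Dish centre:** the cameras disagreed by up to about 15 mm: about (0.49, -0.241) from the top and wrist views, but about (0.50, -0.235) from the network in the scene view. My own rim reading in the scene view gave about (0.491, -0.2375), which supports the first value. I put the offset at 4–8 mm. With the foot flat inside the rim it cannot be more than 13 mm, against the 15 mm allowed.
- **Shorter flowmeters:** both were found within about 12 mm of their first positions, which is within the detection noise. Their outlines match the starting views.
- **Failed check:** the final picture could not be viewed because the 12-picture limit was reached, so the last check is numerical only. In the final wrist view the network mistook the short flowmeter for the tall one at low confidence (0.25), and I ignored that.

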